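Hang the rinsing basket in the gated hook of the drip stand

TASK

The freshly rinsed ring in the small wire basket has to drip dry: swing the basket's folded-down bail upright, carry the basket by it to the drip stand and hang the bail in the hook, pressing it gently down past the spring gate until the gate has snapped shut above it, so that hammering on the bench cannot shake it off. Let go only when the bail rests in the bottom of the hook: do not drop it in. Do not force the hook or spill the ring, and leave the basket hanging freely and still.

Things in the scene. Friction and masses are not known exactly. Their poses are not given: they have to be found in the camera images.
- basket: Loose wire-mesh basket of stainless steel with a ring in it, about 0.44 kg in all (varies by a fifth). Origin under the centre of its floor, z up. Round, 68 mm across, rim 57 mm high; ears at its own y = +-34 mm rise to 69 mm and carry the bail's pins.
- bail_axis (a point): Middle of the line through the bail's two pins, on the basket's axis, 63 mm above its underside. Axes are the basket's: the pins lie along y, the folded bail points to -x.
- bail_bar (a point): Middle of the bail's crossbar, 100 mm from the pins' line. The bail is a U of round wire 6 mm thick; crossbar along this point's y. The two legs are parallel from 7 to 48 mm off the crossbar, 58 mm over their outsides (grip across these, near the crossbar) and 46 mm inside; nearer the pins they spread to 82 mm.
- bail (a joint): Swing of the bail about its pins, rad: 0 folded flat (level, 63 mm above the basket's underside, pointing to the basket's -x), 1.57 upright, stop at 3.0. It swings freely and falls back if let go. Gripped across the legs, it turns between the pads only if the grip is light (about 5 N); tighten once it is upright.
- ring_mid (a point): Centre of the brass ring blank, 20 mm across and 5 mm high, loose on the basket's floor.
- drip_stand: Drip stand, fixed to the bench. Origin on the bench under the centre of its steel drip pan (112 mm square, rim 18 mm high). The base reaches from its own x = -58 to +110 mm, 62 mm to either side. A steel post, 14 mm thick and 295 mm high, stands at x = +85 mm. A brass collar on it carries an arm that runs to -x and ends in the hook.
- pan (a point): Centre of the drip pan's floor, 10 mm above the bench; axes as the stand's. The middle of the hook's mouth is straight above it, but the hook's HEIGHT IS NOT REPORTED: the collar is clamped anywhere such that the bottom of the hook's seat is 190 to 230 mm above the bench. Find it by touch, or look.
- post (a point): Foot of the post, on the bench, 85 mm behind the pan's centre. Hook: a U of 8 mm rod in the stand's xz plane, open upward, mouth 16 mm wide in x: nose at -x, arm at +x (from x = +8 mm on). Heights from the seat's bottom: underside -8, gate top 23, nose top 28.5, arm top 33.5 mm. Bring the nose under the crossbar from -x, crossbar along the stand's y.
- gate (a joint): Brass spring gate, rad: 0 shut (level across the mouth), up to 1.48 pressed down into the hook; springs back. Hinged at +x, 14 mm long. A bar lowered mid-mouth meets it 23 mm above the seat, needs a push of about 8 to 12 N, slips off its end 6 to 13 mm above the seat; the gate then shuts over it. The basket's weight alone only rests on it, dented 0.2 to 0.7 rad. The hook is rigid.

How it is judged (in metres and radians):
On the way, in this order (a step that is already met when the one before it is completed fails the run):
1. the bail has been swung upright (at least 1.2 rad) (value of joint bail above 1.2 rad), for 0.1 s.
2. the bail bears on the hook and presses its gate in (value of joint gate above 0.8 rad and contact force between basket and drip_stand above 1 N and horizontal distance between bail_bar and pan below 0.012 m), for 0.05 s.
3. the bail, still held, rests in the bottom of the hook with the gate shut above it (a load of over 2 N on the hook) (value of joint gate below 0.1 rad and contact force between basket and drip_stand above 2 N and contact force between the fingers and basket above 0.5 N and horizontal distance between bail_bar and pan below 0.009 m), for 0.1 s.
At the end, for the whole second after the job is handed in: The basket hangs by its bail in the hook, clear of the pan (its underside over 22 mm above the bench), upright within 0.25 rad and still (under 60 mm/s); the crossbar lies in the hook within 9 mm of the mouth's middle, the gate is shut over it (under 0.1 rad), and the ring is in the basket (value of joint gate below 0.1 rad and horizontal distance between bail_bar and pan below 0.009 m and contact force between basket and drip_stand above 1 N and height (world z) of basket above 0.022 m and angle between basket's own z axis and vertical below 0.25 rad and linear speed of basket below 0.06 m/s and distance between ring_mid and basket below 0.045 m); the robot touches nothing.
It fails at once if the hook or stand is pushed or struck with more than 20 N through the basket or its bail (contact force between basket and drip_stand above 20 N).
It fails at once if the ring is spilled from the basket (distance between ring_mid and basket above 0.07 m).
It also fails if it takes over 72 s, if anything falls off the work surface, if the arm or the gripper's body presses on something with over 40 N, if the wrist force passes 120 N, or if a joint passes its speed limit or range.

ROBOT

A 6-joint arm with a two-finger parallel gripper is mounted at the origin on a cart in front of the work surface, level with it; the furniture and walls round the work are solid. World frame = base frame: x ahead of the robot, y to its left, z up, the work surface at z = 0. Lengths are in m, angles in degrees, forces in N, time in s.
With the tool pointing down it reaches from about 0.4 to 0.825 m from the base axis. Payload 7 kg.
Tool frame: the origin (TCP) lies midway between the tips of the shut fingers; the grasp point (between the pads) lies 19 mm behind it; z points along the fingers, y is the line along which they close (so a half turn about z gives the same grasp; the last joint's range is limited). The gripper opens to 88 mm and grips with 3 to 60 N. Pads are 19 mm wide; open, the fingers measure 130 mm over their backs; the gripper's body (78 mm by 193 mm) begins 47 mm behind the grasp point.
Start: joints at [-50.644, 20.546, 0.682, 0, -70.136, -16.507], TCP at [0.262, -0.622, 0.227] pointing down, gripper open.
Joint ranges: [-176.03, 176.03], [-82.01, 121.73], [-58.28, 71.71], [-173.87, 95.51], [-174.79, -0.11], [-173.66, 173.66]. Speed limits (degrees/s): [136.94, 136.94, 172.46, 180, 180, 180].

INTERFACE

Orientations are given as [roll, pitch, yaw] about the fixed x, y, z axes, in that order (R = Rz(yaw) Ry(pitch) Rx(roll)).
In Python, from plant import ctrl, viewer, close_job gives the robot as it stands. The module is installed in compiled form; this text tells all that it offers.
- The arm moves only by the tool step_arm, never from a script. Its argument "moves" is a list that holds one entry, the list of rows, each a list of 5 numbers: the shift along the world's x, y, z in cm, then the turn about the world's z in rad, then the finger opening in cm, from 0 to 8.76. In form: [[[tx, ty, tz, twist, grip], ...]]. A call has 1 to 10 rows; each row shifts and turns the commanded pose from where the row before left it; what a row does not reach is not made up. A row lasts 1/10 s, in which the tool goes at most 50 mm and 8.59 degrees, less where a joint would pass 70% of its speed; a pose out of reach is approached as far as the arm can. A call with a gripper value outside its range is refused whole. The fingers move at their own pace and stop on an object; the grip force is fixed at half the most. Time passes only in rows, so rows that do not move let the fingers close. It gives the time, the measured TCP pose, the force, the opening and the grip force at its end, in the units of the state.
- ctrl.get_obs(): the state, without advancing time (a new reading comes with each control period).
- viewer.snapshot(name): name is "side" or "top" or "wrist"; returns (picture, depth): 480x640x3 uint8, blue, green, red; 480x640 float32, m along the optical axis (not along the pixel's ray), 0 where there is no reading.
- viewer.camera_info(name): a dict with "camera_matrix" (3x3 intrinsics, pixels), "k1" (the pictures are not rectified: a ray, as slopes to the right and down, at radius r is drawn at 1 + k1 r^2 times it, then the intrinsics apply), "eye" and "orientation" of the camera in the world. Camera axes: x right, y down, z forward; pixel columns grow to the right and rows downward; lengths in m; the calibration is good to about 2 mm. A picture is of the moment at which its call begins: read the wrist's pose just before it. camera_info takes no time and is no camera call; for the wrist camera it gives the pose at the moment of the call.
- close_job(): hands the job in; it is judged then, once.
The state is a dict: "clock": time; "joint_pos": joint angles; "qvel": joint speeds; "tau": joint torques, N m; "tool_pos": TCP position; "orientation": TCP orientation; "force": force on the tool from outside, world axes, zero at the start; "moment": the same for the moment, N m; "opening": finger opening in m; "gripper_force": force on a finger pad.
Only numpy, scipy, OpenCV 4.12 (cv2) and the standard library are available. Lean on these libraries where they do the work, as an engineer would, in place of code of your own. Each camera call takes 0.05 s, during which the arm holds its last target. There are 200 camera calls.

## Working session

There is one attempt and no reset: what is moved stays moved. The work goes in short steps, Python scripts to look and compute and a tool call to move; the robot and the scene stay as the last step left them, time stands still between calls to the robot, and variables do not carry over. Pictures are saved under pics/ and viewed, at most 10 in all, crops included, and the job is handed in when it is done.

Besides the shell and the picture viewer there is one more tool, called after "Emit:" as name(argument=value, ...), one argument or row to a line, values as JSON. step_arm: Moves the arm, as the interface text tells. Its arguments: {"type":"object","properties":{"moves":{"type":"array","items":{"type":"array","items":{"type":"array","items":{"type":"number"}}}}},"required":["moves"]}

```bash
mkdir -p pics
python3 - <<'E'
from plant import ctrl, viewer
import cv2,numpy as np
o=ctrl.get_obs();print(o)
for n in("side","top"):
    p,d=viewer.snapshot(n);i=viewer.camera_info(n);print(n,i)
    cv2.imwrite(f"pics/{n}0.png",p);np.savez(f"{n}0.npz",p=p,d=d)
E
```

```text
{'clock': 0.0, 'joint_pos': array([-5.06435531e+01,  2.05922284e+01,  6.34819293e-01, -2.10427627e-02,
       -7.01366303e+01, -1.65061938e+01]), 'qvel': array([-0.04325427, -0.02039001, -0.01625473,  0.10962778,  0.04872764,
        0.0306012 ]), 'tau': array([ 7.97143207e-05, -5.82714200e+01,  2.93051541e+01,  6.99694142e+00,
        6.72103168e-03, -1.69092427e-04]), 'tool_pos': array([ 0.2619024 , -0.62158934,  0.22561878]), 'orientation': array([ 1.79904215e+02, -7.75475441e-03, -1.57156907e+02]), 'force': array([ 0.09579326, -0.22567258,  0.80158836]), 'moment': array([ 0.01564588, -0.01131007,  0.03549707]), 'gripper_force': 0.0, 'opening': 0.08747855623795081}
side {'camera_matrix': array([[517.66690697,   0.        , 319.5626117 ],
       [  0.        , 517.66690697, 233.73239365],
       [  0.        ,   0.        ,   1.        ]]), 'k1': -0.1084165207786343, 'eye': array([ 0.5135535 , -0.55499662,  0.54585931]), 'orientation': array([-117.01082661,    0.20590419,    1.50616137])}
top {'camera_matrix': array([[484.391219  ,   0.        , 310.62943401],
       [  0.        , 484.391219  , 234.97300783],
       [  0.        ,   0.        ,   1.        ]]), 'k1': -0.08237002882962059, 'eye': array([0.3454607 , 0.19480194, 0.99413063]), 'orientation': array([-169.12655513,    2.52758319,  -91.37280447])}
```

View pics/top0.png

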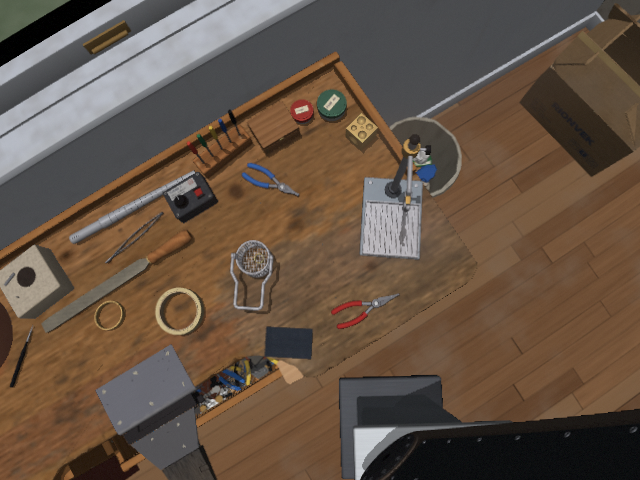

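View pics/side0.png

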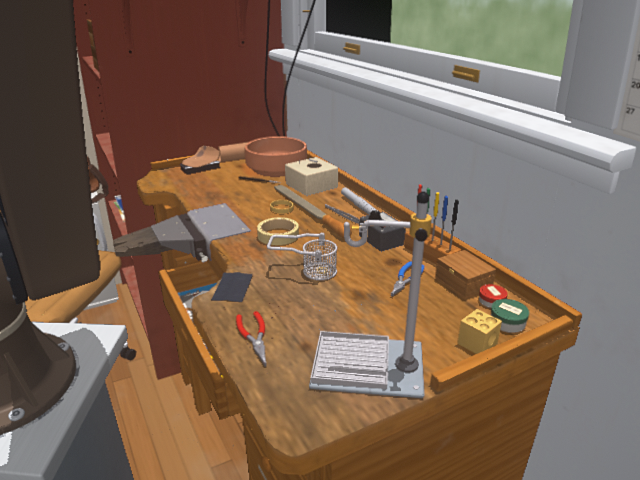

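The top view shows the basket near (253,258) with its crossbar at about (250,308), the pan at (391,229), the post foot at (393,188) and the hook arm near (408,180–205). In the side view the basket is at (320,258), the crossbar at about (270,242), the hook at (355,235) and the pan at (350,360). Next I'll enlarge these areas.

```bash
cat > h.py <<'E'
import numpy as np,cv2
from scipy.spatial.transform import Rotation as R
from plant import ctrl,viewer
def ray(i,u,v):
    K=np.array(i["camera_matrix"]);
    k=cv2.undistortPoints(np.array([[[u,v]]],float),K,np.array([i["k1"],0,0,0.]))[0,0]
    d=R.from_euler("xyz",i["orientation"],degrees=True).apply([k[0],k[1],1.])
    return np.array(i["eye"]),d
def plane(i,u,v,z):
    e,d=ray(i,u,v); return e+d*(z-e[2])/d[2]
def tri(i1,p1,i2,p2):
    e,d=ray(i1,*p1);f,g=ray(i2,*p2)
    s=np.linalg.lstsq(np.c_[d,-g],f-e,rcond=None)[0]
    a,b=e+d*s[0],f+g*s[1]; return (a+b)/2,np.linalg.norm(a-b)
def project(i,P):
    r=R.from_euler("xyz",i["orientation"],degrees=True)
    c=r.inv().apply(np.array(P,float)-i["eye"]);x=c[0]/c[2];y=c[1]/c[2]
    s=1+i["k1"]*(x*x+y*y);K=i["camera_matrix"]
    return np.array([K[0,0]*x*s+K[0,2],K[1,1]*y*s+K[1,2]])
def depthpt(i,u,v,dd):
    e,d=ray(i,u,v);return e+d*dd   # d has unit optical-axis component
E
python3 - <<'E'
import cv2,numpy as np
t=cv2.imread("pics/top0.png");s=cv2.imread("pics/side0.png")
def c(im,x,y,w,h):return cv2.resize(im[y:y+h,x:x+w],(400,300),interpolation=cv2.INTER_CUBIC)
a=np.vstack([np.hstack([c(t,205,230,100,75+15)if 0 else c(t,200,232,112,84),c(t,340,170,120,90)]),
 np.hstack([c(s,255,220,100,75),c(s,300,180,160,120)])])
cv2.imwrite("pics/crop0.png",a)
E
```

```text
(no output)
```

View pics/crop0.png

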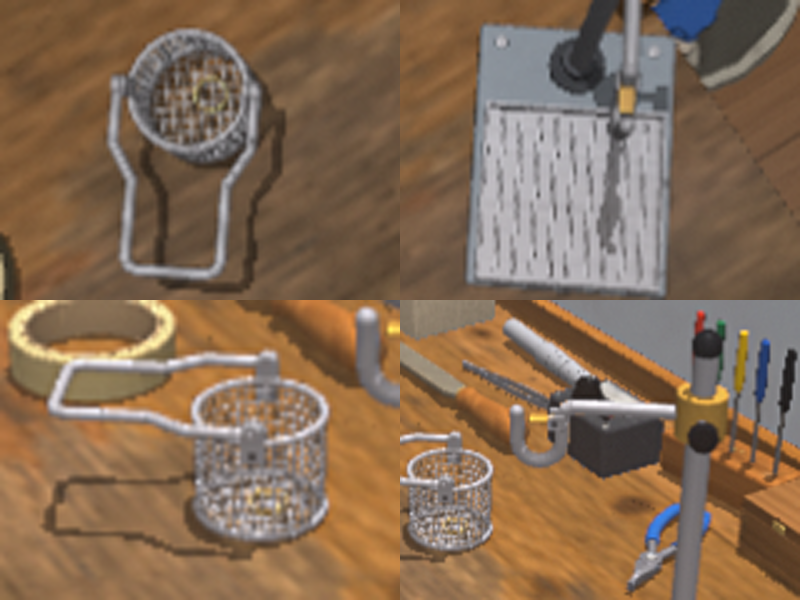

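Run:
```python
from h import *
np.set_printoptions(precision=4,suppress=True)
T=viewer.camera_info("top");S=viewer.camera_info("side")
t=lambda x,y:(200+.28*x,232+.28*y)
t2=lambda x,y:(340+.3*(x-400),170+.3*y)
s=lambda x,y:(255+.25*x,220+.25*(y-300))
s4=lambda x,y:(300+.4*(x-400),180+.4*(y-300))
P={}
for n,a,b in[("barL",t(127,268),s(70,365)),("barR",t(219,268),s(57,408)),("earL",t(118,82),s(267,357)),("earR",t(256,88),s(252,428)),
  ("nosetop",t2(619,133),s4(517,410)),("postfoot",t2(577,68),None or s4(0,0)),("posttop",None,None)]:
    if a is None or n=="postfoot":continue
    P[n],g=tri(T,a,S,b);print(n,P[n],round(g,4))
m=(P["barL"]+P["barR"])/2;e=(P["earL"]+P["earR"])/2
print("bar mid",m,"axis",e,"len",np.linalg.norm(m-e),"yaw",np.degrees(np.arctan2(*(e-m)[1::-1])),
 "yaw pins",np.degrees(np.arctan2(*(P["earL"]-P["earR"])[1::-1]))-90)
# stand base plate corners in top, height ~6mm; 
c=[plane(T,*t2(*q),.006) for q in[(482,27),(676,38)]]
f=[plane(T,*t2(*q),.018) for q in[(468,284),(665,293)]]
print("base",c,f)
print("post foot",plane(T,*t2(577,70),.0))
r=[plane(T,*t2(*q),.018) for q in [(490,105),(668,116),(665,293),(468,284)]]
print("rim",r,np.mean(r,0))
# depth at bail etc
d=np.load("top0.npz")["d"]
for n in("barL","barR"):
  u,v=np.round(project(T,P[n])).astype(int);print(n,d[v-2:v+3,u-2:u+3].min())
```

```text
barL [0.39   0.3799 0.0622] 0.0023
barR [0.389  0.3297 0.0645] 0.0026
earL [0.4908 0.3845 0.0654] 0.0015
earR [0.4853 0.3084 0.0662] 0.0018
nosetop [0.5299 0.0722 0.2403] 0.0057
bar mid [0.3895 0.3548 0.0633] axis [0.4881 0.3465 0.0658] len 0.09892542143650437 yaw -4.842095999637661 yaw pins -4.1791648553718375
base [array([0.6555, 0.1164, 0.006 ]), array([ 0.644 , -0.0061,  0.006 ])] [array([0.489 , 0.1333, 0.018 ]), array([0.4797, 0.0141, 0.018 ])]
post foot [0.6268 0.057  0.    ]
rim [array([0.601 , 0.1147, 0.018 ]), array([0.5903, 0.0048, 0.018 ]), array([0.4797, 0.0141, 0.018 ]), array([0.489 , 0.1333, 0.018 ])] [0.54   0.0667 0.018 ]
barL 0.9241002
barR 0.9221045
```

The crossbar triangulates to a height of 63 mm, with 99 mm from the pins to the bar, which matches the given sizes. The basket's yaw is about -4.5° and the stand's about -5.5°. The pan is at about (0.541, 0.067). Next I'll move over to the bail.

Emit:
step_arm(
  moves=[
    [[2,4,1,-0.048,8.7],[2,4,1,-0.048,8.7],[2,4,1,-0.048,8.7],[2,4,1,-0.048,8.7],[2,4,1,-0.048,8.7],[2,4,1,-0.048,8.7],[2,4,1,-0.048,8.7],[2,4,1,-0.048,8.7],[2,4,1,-0.048,8.7],[2,4,1,-0.045,8.7]],
  ],
)

```text
clock: 1.1
tool_pos: [0.4623, -0.2202, 0.3269]
orientation: [180.0, 0.0, 175.4]
force: [0.8, 0.2, -0.1]
opening: 0.0872
gripper_force: 0.0
```

Emit:
step_arm(
  moves=[
    [[-0.4,4.3,0,0,8.7],[-0.4,4.3,0,0,8.7],[-0.4,4.3,0,0,8.7],[-0.4,4.3,0,0,8.7],[-0.4,4.3,0,0,8.7],[-0.4,4.3,-1,0,8.7],[-0.4,4.3,-1,0,8.7],[-0.4,4.3,-2,0,8.7],[-0.4,4.3,-2,0,8.7],[-0.4,4.3,-2,0,8.7]],
  ],
)

```text
clock: 2.1
tool_pos: [0.4213, 0.2097, 0.2459]
orientation: [180.0, 0.0, 175.5]
force: [1.5, 0.3, 0.3]
opening: 0.087
gripper_force: 0.0
```

Emit:
step_arm(
  moves=[
    [[-0.3,3.6,-2,0,8.7],[-0.3,3.6,-2,0,8.7],[-0.4,3.6,-2,0,8.7],[-0.4,3.6,-2.5,0,8.7],[0,0,0,0,8.7],[0,0,0,0,8.7]],
  ],
)

```text
clock: 2.7
tool_pos: [0.4075, 0.352, 0.1604]
orientation: [-179.8, -0.1, 175.6]
force: [0.1, 0.0, 0.1]
opening: 0.0869
gripper_force: 0.0
```

Run:
```python
from h import *
i=viewer.camera_info("wrist");p,d=viewer.snapshot("wrist");np.savez("w0.npz",p=p,d=d);cv2.imwrite("pics/w0.png",p);print(i,ctrl.get_obs()["tool_pos"])
```

```text
{'camera_matrix': array([[413.26058868,   0.        , 325.72573812],
       [  0.        , 413.26058868, 240.87087411],
       [  0.        ,   0.        ,   1.        ]]), 'k1': -0.01686577646290085, 'eye': array([0.33462179, 0.35894513, 0.3188208 ]), 'orientation': array([164.2390438 ,   0.18489139,  85.50544428])} [0.40789734 0.35170738 0.16130586]
```

View pics/w0.png

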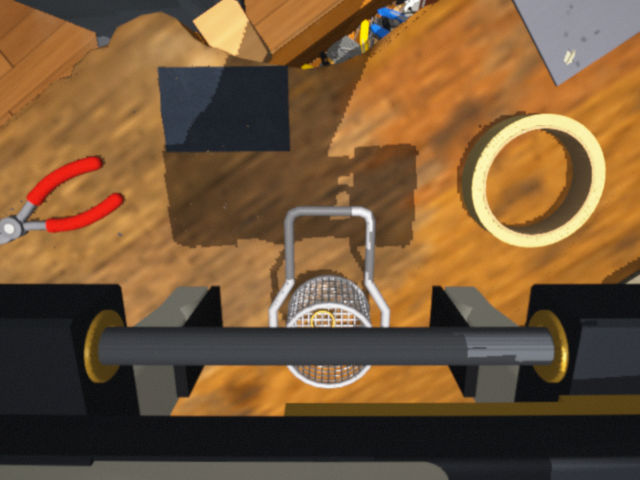

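The wrist picture shows the crossbar at row 211, with the outer leg edges at about columns 286 and 374. The fingers straddle it symmetrically.

Run:
```python
from h import *
np.set_printoptions(precision=4,suppress=True)
i=viewer.camera_info("wrist");T=viewer.camera_info("top")
for q in[(330,211),(286,240),(374.5,240),(288,211),(372,211)]: print(q,plane(i,*q,.063))
print(tri(i,(330,211),T,(248.4,307.5)))
# wrist stereo vs top corners
print(tri(i,(290,212),T,(200+.28*127,232+.28*268)),tri(i,(370,212),T,(200+.28*219,232+.28*268)))
```

```text
(330, 211) [0.388  0.3566 0.063 ]
(286, 240) [0.4047 0.3268 0.063 ]
(374.5, 240) [0.4092 0.3837 0.063 ]
(288, 211) [0.3859 0.3301 0.063 ]
(372, 211) [0.39  0.383 0.063]
(array([0.3883, 0.356 , 0.0584]), np.float64(0.0016416330018734055))
(array([0.3726, 0.3495, 0.1862]), np.float64(0.02372225359134733)) (array([ 0.3988,  0.3647, -0.0131]), np.float64(0.049982843247000364))
```

Emit:
step_arm(
  moves=[
    [[-0.4,0.2,-3,0,8.7],[-0.4,0.2,-3,0,8.7],[-0.4,0,-3,0,8.7],[0,0,-2.7,0,7],[0,0,0,0,6.2],[0,0,0,0,6.0],[0,0,0,0,5.9],[0,0,0,0,5.9]],
  ],
)

```text
clock: 3.55
tool_pos: [0.3967, 0.3566, 0.0463]
orientation: [179.9, 0.1, 175.5]
force: [-0.0, -0.8, 0.1]
opening: 0.0597
gripper_force: 0.3
```

Emit:
step_arm(
  moves=[
    [[0,0,0,0,5.85],[0,0,0,0,5.85],[0,0,0,0,5.8],[0,0,0,0,5.8],[0,0,0,0,5.8]],
  ],
)

```text
clock: 4.05
tool_pos: [0.3961, 0.356, 0.0445]
orientation: [-180.0, -0.0, 175.5]
force: [0.2, 0.3, 0.5]
opening: 0.0583
gripper_force: 0.3
```

Emit:
step_arm(
  moves=[
    [[0,0,0,0,5.75],[0,0,0,0,5.75],[0,0,0,0,5.75],[0,0,0,0,5.75]],
  ],
)

```text
clock: 4.45
tool_pos: [0.3961, 0.356, 0.0445]
orientation: [-180.0, -0.0, 175.5]
force: [0.1, -0.3, 0.8]
opening: 0.0578
gripper_force: 4.7
```

Emit:
step_arm(
  moves=[
    [[0,0,0,0,5.7],[0,0,0,0,5.7],[0,0,0,0,5.7],[0,0,0,0,5.7]],
  ],
)

```text
clock: 4.85
tool_pos: [0.3961, 0.356, 0.0445]
orientation: [180.0, -0.0, 175.5]
force: [-0.5, -0.9, 0.7]
opening: 0.0574
gripper_force: 12.4
```

The force depends on the opening: 5.75 cm gives about 5 N. I'll swing on the arc at that light grip.

Emit:
step_arm(
  moves=[
    [[0,0,0,0,5.75],[0.03,0,0.8,0,5.75],[0.11,-0.01,0.79,0,5.75],[0.17,-0.01,0.78,0,5.75],[0.24,-0.02,0.77,0,5.75],[0.31,-0.02,0.74,0,5.75],[0.37,-0.03,0.71,0,5.75],[0.43,-0.03,0.68,0,5.75]],
  ],
)

```text
clock: 5.65
tool_pos: [0.413, 0.3547, 0.0979]
orientation: [180.0, 0.0, 175.5]
force: [0.3, -0.6, -1.7]
opening: 0.0577
gripper_force: 5.1
```

Run:
```python
from h import *
p,d=viewer.snapshot("side");np.savez("s1.npz",p=p,d=d);cv2.imwrite("pics/s1.png",cv2.resize(p[130:330,200:440],(720,600)));print(ctrl.get_obs()["gripper_force"])
```

```text
5.254627196118236
```

View pics/s1.png

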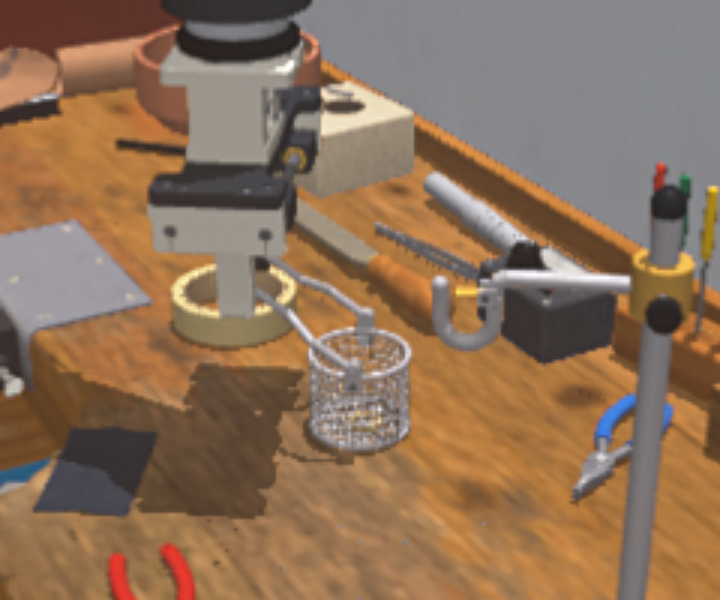

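The bail has risen to about 35° and turns between the pads. The basket (crop 360,390) still stands upright on the bench.

Emit:
step_arm(
  moves=[
    [[0.49,-0.04,0.64,0,5.75],[0.54,-0.04,0.59,0,5.75],[0.59,-0.05,0.54,0,5.75],[0.64,-0.05,0.49,0,5.75],[0.67,-0.05,0.43,0,5.75],[0.71,-0.06,0.37,0,5.75]],
  ],
)

```text
clock: 6.3
tool_pos: [0.4496, 0.3517, 0.128]
orientation: [-180.0, -0.0, 175.5]
force: [0.6, 0.1, -3.1]
opening: 0.0575
gripper_force: 6.6
```

Emit:
step_arm(
  moves=[
    [[0.74,-0.06,0.31,0,5.75],[0.76,-0.06,0.24,0,5.75],[0.78,-0.06,0.17,0,5.75],[0.79,-0.06,0.1,0,5.75],[0.8,-0.06,0.03,0,5.75],[0,0,0,0,5.75],[0,0,0,0,5.75]],
  ],
)

```text
clock: 7.0
tool_pos: [0.4878, 0.3488, 0.1361]
orientation: [-180.0, -0.0, 175.5]
force: [-0.8, -0.1, -4.8]
opening: 0.0577
gripper_force: 6.4
```

Run:
```python
from h import *
p,d=viewer.snapshot("side");np.savez("s2.npz",p=p,d=d);cv2.imwrite("pics/s2.png",cv2.resize(p[130:330,200:440],(720,600)));print(ctrl.get_obs()["gripper_force"],ctrl.get_obs()["force"])
```

```text
6.448826654814184 [-1.00273621  0.19711227 -4.43140521]
```

View pics/s2.png

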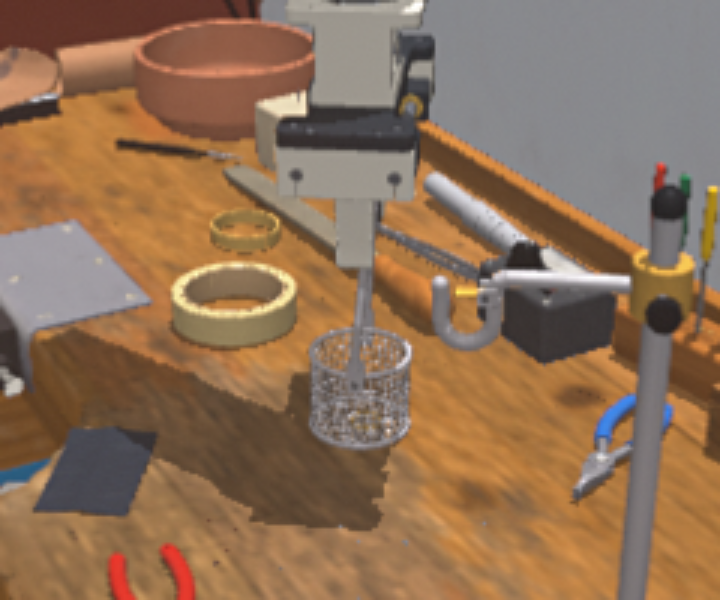

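The bail is upright in the pads at crop (363,290) and the basket hangs straight and just carried, at about 4.5 N. I'll tighten the grip, lift and carry.

Emit:
step_arm(
  moves=[
    [[0,0,0,0,5.4],[0,0,0,0,5.4],[0,0,0,0,5.4],[0,0,0.5,0,5.4],[0,0,1,0,5.4],[0,0,2,0,5.4],[0,0,2,0,5.4],[0,0,2,0,5.4],[0,0,2,0,5.4],[0,0,1,0,5.4]],
  ],
)

```text
clock: 8.05
tool_pos: [0.4885, 0.3494, 0.2444]
orientation: [179.8, 0.1, 175.5]
force: [0.1, 0.3, -4.2]
opening: 0.0566
gripper_force: 30.0
```

Emit:
step_arm(
  moves=[
    [[0,-1,0.5,0,5.4],[0,-2,0,0,5.4],[0,-3,0,0,5.4],[0,-3,0,0,5.4],[0,-3,0,0,5.4],[0,-3,0,0,5.4],[0,-3,0,0,5.4],[0,-3,0,-0.017,5.4],[0,-2,0,0,5.4],[0,-1,0,0,5.4]],
  ],
)

```text
clock: 9.05
tool_pos: [0.4865, 0.1059, 0.2456]
orientation: [-179.9, -0.1, 174.4]
force: [-0.6, 0.4, -4.9]
opening: 0.0569
gripper_force: 30.0
```

Emit:
step_arm(
  moves=[
    [[0,-0.5,0,0,5.4],[0,-1.2,0,0,5.4],[0,-1.5,0,0,5.4],[0,-0.7,0,0,5.4],[0,-0.3,0,0,5.4],[0,0,0,0,5.4],[0,0,0,0,5.4],[0,0,0,0,5.4]],
  ],
)

```text
clock: 9.85
tool_pos: [0.4879, 0.0672, 0.2464]
orientation: [180.0, 0.0, 174.6]
force: [0.6, -0.4, -4.7]
opening: 0.057
gripper_force: 30.0
```

Run:
```python
from h import *
o=ctrl.get_obs();print(o["tool_pos"],o["force"],o["gripper_force"])
i=viewer.camera_info("wrist");p,d=viewer.snapshot("wrist");np.savez("w1.npz",p=p,d=d,)
import pickle;pickle.dump(i,open("w1.pkl","wb"));print(i["eye"],i["orientation"])
p2,d2=viewer.snapshot("side");np.savez("s3.npz",p=p2,d=d2)
a=cv2.resize(p[130:430,120:520],(800,600))
cv2.imwrite("pics/w1.png",a)
cv2.imwrite("pics/s3.png",cv2.resize(p2[120:320,260:480],(660,600),interpolation=cv2.INTER_CUBIC))
```

```text
[0.48786028 0.06724648 0.24636347] [ 0.57607432 -0.42685784 -4.68443742] 29.993780180811882
[0.41490407 0.0750976  0.40470863] [1.64168177e+02 2.83257131e-02 8.44754863e+01]
```

View pics/w1.png

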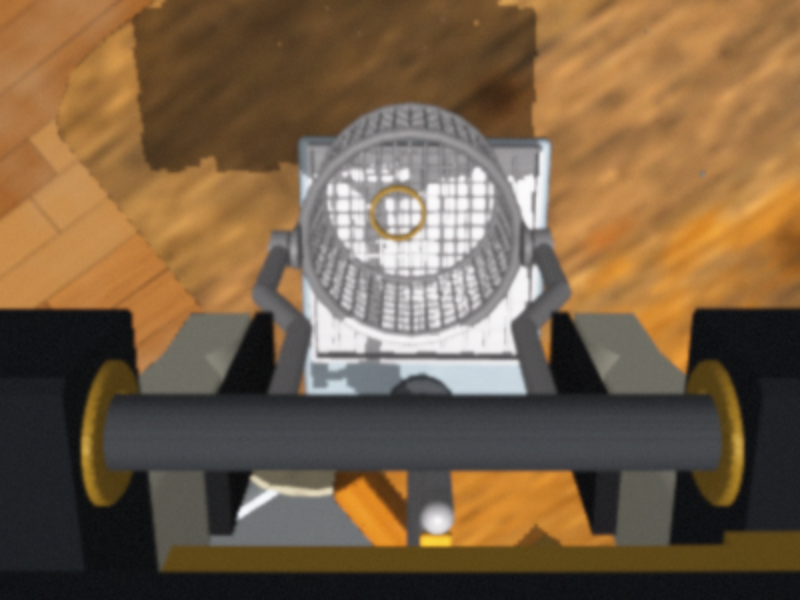

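View pics/s3.png

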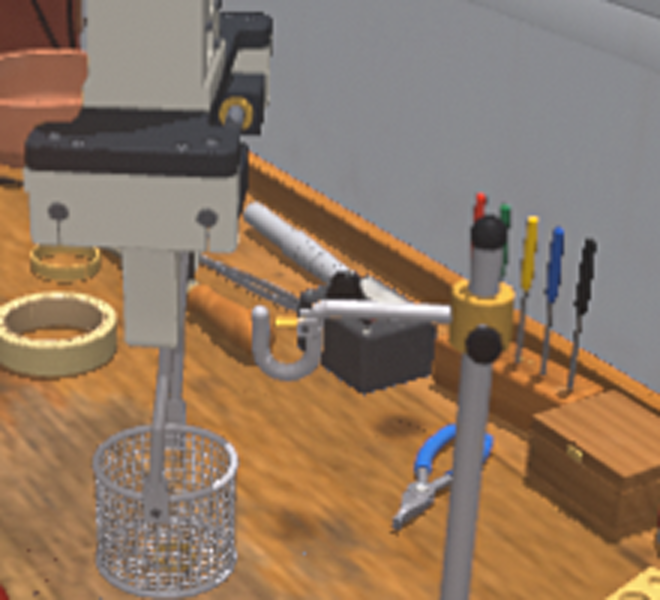

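In the wrist crop the hook's nose tip is at (437,518) and the ears are at (287,248) and (538,248). The ring is in the basket at (398,212). In the side crop the nose top is at (261,309), the hook underside at (287,378), and the near leg runs from (158,348) to the pin at (155,512).

Run:
```python
from h import *
import pickle
np.set_printoptions(precision=4,suppress=True)
W=pickle.load(open("w1.pkl","rb"));S=viewer.camera_info("side");T=viewer.camera_info("top")
w=lambda x,y:(120+x/2,130+y/2); s=lambda x,y:(260+x/3,120+y/3)
print("nose",tri(W,w(437,516),S,s(261,310)))
print("earR",tri(W,w(287,248),S,s(155,510)))
def yplane(i,q,P,yaw):  # intersect with vertical plane through P containing stand x axis
    e,d=ray(i,*q);n=np.array([-np.sin(yaw),np.cos(yaw),0]);return e+d*(n@(np.array(P)-e))/(n@d)
a=np.radians(-5.5);pan=[.5405,.0665,0]
for n,q in[("nosetop",(261,307)),("noseleft",(253,330)),("inner left",(270,330)),("underside",(287,379)),("seat",(287,361)),("armtop",(340,299)),("mouth right",(309,335)),("gate",(287,322)),("hook right outer",(322,335))]:
    X=yplane(S,s(*q),pan,a);print(n,X,"stand x",(X-pan)[:2]@[np.cos(a),np.sin(a)])
TCP=np.array([.4879,.0672,.2464])
nleg=TCP+26e-3*np.array([np.sin(a),-np.cos(a),0]);npin=TCP+38e-3*np.array([np.sin(a),-np.cos(a),0])
for n,q,P in[("leg at tip",(158,350),npin*0+nleg),("pin",(155,512),npin)]:
    X=yplane(S,s(*q),P,a);print(n,X,"rel x",(X-TCP)[:2]@[np.cos(a),np.sin(a)])
d=np.load("s3.npz")["d"]
for q in[(261,315),(287,370)]:
    u,v=map(int,np.round(s(*q)));print(depthpt(S,u,v,d[v,u]))
```

```text
nose (array([0.5319, 0.0699, 0.2424]), np.float64(0.0022918182672632095))
earR (array([0.4869, 0.0294, 0.1631]), np.float64(0.0015838003007957202))
nosetop [0.5327 0.0673 0.246 ] stand x -0.007830867290475548
noseleft [0.5294 0.0676 0.2343] stand x -0.011185804013848217
inner left [0.5369 0.0668 0.2348] stand x -0.00356768932765852
underside [0.5452 0.066  0.2104] stand x 0.004731496277258735
seat [0.5449 0.0661 0.2196] stand x 0.004470263742386309
armtop [0.5673 0.0639 0.2518] stand x 0.026945307612300743
mouth right [0.5544 0.0652 0.2333] stand x 0.013922090771251982
gate [0.5444 0.0661 0.2392] stand x 0.003919582789977613
hook right outer [0.5601 0.0646 0.2336] stand x 0.01971121538932051
leg at tip [0.4878 0.0411 0.2375] rel x 0.0024260601650092643
pin [0.4862 0.0292 0.1619] rel x 0.0019401569466741084
[0.5328 0.0663 0.2425]
[0.5454 0.0645 0.2164]
```

Emit:
step_arm(
  moves=[
    [[0.2,0,0,0,5.4],[0.5,0,0,0,5.4],[0.7,0,0,0,5.4],[0.8,0,0,0,5.4],[0.9,0,0,0,5.4],[0.8,0,0,0,5.4],[0.7,0,0,0,5.4],[0.5,0,0,0,5.4],[0.3,0,0,0,5.4],[0,0,0,0,5.4]],
  ],
)

```text
clock: 10.95
tool_pos: [0.5421, 0.0668, 0.2462]
orientation: [-180.0, -0.0, 174.5]
force: [0.2, -1.0, -3.1]
opening: 0.0567
gripper_force: 30.0
```

Emit:
step_arm(
  moves=[
    [[0,0,0,0,5.4],[0,0,0,0,5.4],[0,0,0,0,5.4],[0,0,0,0,5.4],[0,0,0,0,5.4]],
  ],
)

```text
clock: 11.45
tool_pos: [0.5417, 0.0669, 0.2465]
orientation: [180.0, 0.0, 174.5]
force: [0.4, -0.1, -4.4]
opening: 0.0569
gripper_force: 30.0
```

Run:
```python
from h import *
o=ctrl.get_obs();print(o["tool_pos"],o["force"],o["moment"],o["gripper_force"])
p,d=viewer.snapshot("side");np.savez("s4.npz",p=p,d=d)
w,d=viewer.snapshot("wrist");np.savez("w4.npz",p=w,d=d)
a=cv2.resize(p[140:290,300:400],(400,600),interpolation=cv2.INTER_CUBIC)
b=cv2.resize(w[200:440,240:400],(400,600),interpolation=cv2.INTER_CUBIC)
cv2.imwrite("pics/s4.png",np.hstack([a,b]))
```

```text
[0.54172338 0.06689876 0.24649581] [ 0.44859806 -0.12365175 -4.43969763] [-0.02330127  0.02688341  0.01083102] 29.993596114218235
```

View pics/s4.png

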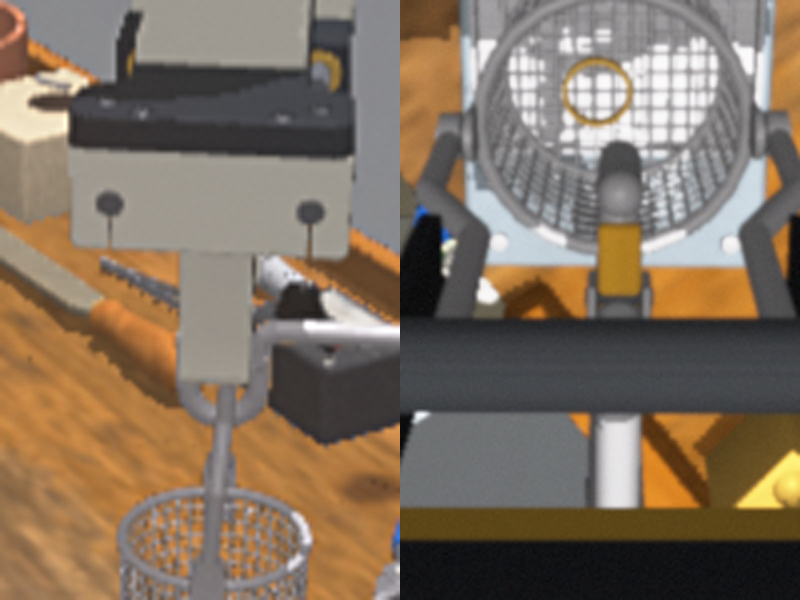

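The bar sits centred over the mouth in both views: the hook spans 178–268 in the side crop with the legs averaging about 222, and in the wrist view the hook at 620 matches the leg midpoint at 619. Now I'll lower it.

Emit:
step_arm(
  moves=[
    [[0,0,-0.2,0,5.4],[0,0,-0.3,0,5.4],[0,0,-0.3,0,5.4],[0,0,-0.3,0,5.4],[0,0,-0.2,0,5.4],[0,0,-0.1,0,5.4],[0,0,0,0,5.4]],
  ],
)

```text
clock: 12.25
tool_pos: [0.5417, 0.0668, 0.2322]
orientation: [-180.0, -0.0, 174.5]
force: [-0.4, 0.2, -5.2]
opening: 0.0564
gripper_force: 30.0
```

Emit:
step_arm(
  moves=[
    [[0,0,-0.1,0,5.4],[0,0,-0.1,0,5.4],[0,0,-0.1,0,5.4],[0,0,-0.1,0,5.4],[0,0,0,0,5.4]],
  ],
)

```text
clock: 12.75
tool_pos: [0.5417, 0.0669, 0.2282]
orientation: [-180.0, -0.0, 174.5]
force: [0.4, 0.3, -5.6]
opening: 0.0566
gripper_force: 30.0
```

Emit:
step_arm(
  moves=[
    [[0,0,-0.1,0,5.4],[0,0,-0.1,0,5.4],[0,0,-0.1,0,5.4],[0,0,0,0,5.4]],
  ],
)

```text
clock: 13.15
tool_pos: [0.5417, 0.0668, 0.2251]
orientation: [-180.0, -0.0, 174.5]
force: [0.2, 0.8, -4.3]
opening: 0.0571
gripper_force: 30.0
```

Emit:
step_arm(
  moves=[
    [[0,0,-0.1,0,5.4],[0,0,-0.1,0,5.4],[0,0,-0.1,0,5.4],[0,0,0,0,5.4]],
  ],
)

```text
clock: 13.55
tool_pos: [0.5417, 0.0669, 0.2221]
orientation: [-180.0, -0.0, 174.5]
force: [0.3, -0.4, -4.8]
opening: 0.0569
gripper_force: 30.0
```

Emit:
step_arm(
  moves=[
    [[0,0,-0.1,0,5.4],[0,0,-0.1,0,5.4],[0,0,-0.1,0,5.4],[0,0,0,0,5.4]],
  ],
)

```text
clock: 13.95
tool_pos: [0.5417, 0.0668, 0.2192]
orientation: [-180.0, -0.0, 174.5]
force: [-0.0, 0.1, -4.9]
opening: 0.0569
gripper_force: 30.0
```

Emit:
step_arm(
  moves=[
    [[0,0,-0.1,0,5.4],[0,0,-0.1,0,5.4],[0,0,-0.1,0,5.4],[0,0,0,0,5.4]],
  ],
)

```text
clock: 14.35
tool_pos: [0.5417, 0.0669, 0.2162]
orientation: [-180.0, -0.0, 174.5]
force: [-0.1, -0.1, -5.0]
opening: 0.0569
gripper_force: 30.0
```

Emit:
step_arm(
  moves=[
    [[0,0,-0.1,0,5.4],[0,0,-0.1,0,5.4],[0,0,-0.1,0,5.4],[0,0,0,0,5.4]],
  ],
)

```text
clock: 14.75
tool_pos: [0.5421, 0.0669, 0.2143]
orientation: [180.0, 0.1, 174.6]
force: [-3.2, 0.5, 5.0]
opening: 0.0568
gripper_force: 30.0
```

Run:
```python
from h import *
np.set_printoptions(precision=3,suppress=True,linewidth=150)
import pickle
def prof(tag,i,p,d):
    hsv=cv2.cvtColor(p,cv2.COLOR_BGR2HSV)
    print(tag)
    c=328 if False else int(240+620/2.5)
    for v in range(240,330,3):
        if d[v,c]>0:
            P=depthpt(i,c,v,d[v,c]);print(v,P,hsv[v,c])
i=viewer.camera_info("wrist");print(ctrl.get_obs()["tool_pos"])
p,d=viewer.snapshot("wrist");np.savez("w5.npz",p=p,d=d)
prof("now",i,p,d)
f=np.load("w4.npz");j=dict(i);e=np.array(i["eye"])+[0,0,.2465-.2143];j["eye"]=e
prof("before",j,f["p"],f["d"])
# pins from side depth: basket rim height change
S=viewer.camera_info("side");ps,ds=viewer.snapshot("side");np.savez("s5.npz",p=ps,d=ds)
cv2.imwrite("pics/s5.png",np.hstack([cv2.resize(ps[140:290,300:400],(400,600),interpolation=cv2.INTER_CUBIC),cv2.resize(p[200:440,240:400],(400,600),interpolation=cv2.INTER_CUBIC)]))
```

```text
[0.542 0.067 0.214]
now
240 [ 0.589  0.217 -0.002] [ 16 173 174]
243 [0.591 0.216 0.   ] [ 15 162 161]
246 [ 0.594  0.216 -0.001] [ 15 159 156]
249 [ 0.598  0.217 -0.002] [ 16 168 162]
252 [ 0.601  0.217 -0.002] [ 15 180 183]
255 [ 0.604  0.217 -0.002] [ 16 187 211]
258 [ 0.607  0.217 -0.001] [ 16 195 213]
261 [ 0.61   0.217 -0.003] [ 16 201 212]
264 [ 0.613  0.217 -0.002] [ 16 196 215]
267 [ 0.616  0.217 -0.001] [ 16 196 217]
270 [ 0.619  0.217 -0.002] [ 16 195 204]
273 [ 0.622  0.217 -0.001] [ 16 192 191]
276 [ 0.625  0.217 -0.001] [ 16 198 189]
279 [ 0.628  0.217 -0.001] [ 16 196 195]
282 [ 0.631  0.217 -0.001] [ 16 195 192]
285 [0.507 0.108 0.286] [ 11 110  37]
288 [0.507 0.107 0.288] [105  24  21]
291 [0.507 0.106 0.29 ] [128  54  19]
294 [0.507 0.106 0.291] [113  60  17]
297 [0.506 0.105 0.294] [128  46  22]
300 [0.507 0.105 0.294] [130  36  21]
303 [0.507 0.104 0.296] [105  81  19]
306 [0.506 0.103 0.298] [126  64  20]
309 [0.508 0.104 0.297] [115  77  20]
312 [0.508 0.103 0.298] [96 80 16]
315 [0.509 0.104 0.297] [114  80  16]
318 [0.509 0.103 0.299] [113  49  21]
321 [0.509 
[... 579 characters left out ...]
2] [ 16 205 185]
276 [ 0.638  0.229 -0.001] [ 16 206 183]
279 [ 0.643  0.23  -0.003] [ 16 205 182]
282 [ 0.645  0.229 -0.   ] [ 16 198 171]
285 [0.507 0.108 0.318] [10 79 29]
288 [0.507 0.107 0.32 ] [120  27  19]
291 [0.507 0.106 0.323] [120  32  24]
294 [0.507 0.105 0.324] [90 36 21]
297 [0.506 0.105 0.326] [115  73  21]
300 [0.506 0.104 0.328] [138  67  19]
303 [0.506 0.104 0.329] [105  46  22]
306 [0.507 0.103 0.329] [120  30  17]
309 [0.508 0.104 0.329] [150  27  19]
312 [0.507 0.103 0.331] [120  73  14]
315 [0.508 0.103 0.33 ] [120  57  18]
318 [0.509 0.103 0.33 ] [105  64  16]
321 [0.509 0.103 0.331] [114  64  20]
324 [0.51  0.103 0.331] [25 57 27]
327 [0.511 0.103 0.331] [ 19 160  59]
```

Run:
```python
from h import *
np.set_printoptions(precision=4,suppress=True,linewidth=150)
i=viewer.camera_info("wrist")
for t,f,dz in(("now","w5.npz",0),("before","w4.npz",.2465-.2143)):
    f=np.load(f);p,d=f["p"],f["d"];j=dict(i);j["eye"]=np.array(i["eye"])+[0,0,dz]
    hsv=cv2.cvtColor(p,cv2.COLOR_BGR2HSV);print(t)
    for v in range(225,340,3):
        if d[v,328]>0: print(v,depthpt(j,328,v,d[v,328]),hsv[v,328])
```

```text
now
225 [0.5569 0.0682 0.0107] [170   5 147]
228 [0.5408 0.0693 0.086 ] [ 19 114 141]
234 [0.5653 0.0674 0.0105] [  6   8 150]
237 [0.5487 0.0686 0.0816] [150   3 150]
240 [0.5712 0.0668 0.0095] [165   2 238]
243 [0.5526 0.0682 0.0838] [ 10  15 207]
246 [0.5537 0.0681 0.0875] [ 19 128 177]
249 [0.5795 0.066  0.0103] [  8   4 238]
252 [0.5822 0.0657 0.0109] [  0   1 229]
255 [0.5851 0.0655 0.0109] [150   1 243]
258 [0.5648 0.0671 0.0815] [150   1 228]
261 [0.5911 0.0649 0.0104] [165   2 235]
264 [0.5939 0.0646 0.0107] [150   1 239]
267 [0.5968 0.0644 0.0108] [160   7 112]
270 [0.5743 0.0662 0.0811] [150   4 123]
273 [0.5748 0.0661 0.0862] [140   4 174]
276 [0.5743 0.0661 0.0936] [105  13 198]
279 [0.5278 0.0699 0.2201] [108  19 164]
282 [0.5269 0.0699 0.2255] [120   3  73]
285 [0.5267 0.07   0.2292] [120   3  79]
288 [0.5267 0.0699 0.2319] [90  3 77]
291 [0.5268 0.0699 0.2346] [160  10  75]
294 [0.5266 0.0699 0.2378] [120  10  74]
297 [0.5266 0.0699 0.2404] [120   7  75]
300 [0.5264 0.0699 0.2434] [165   5  93]
303 [0.5267 0.0699 0.2451] [150   7 117]
306 [0.5283 0.0697 0.244 ] [150  
[... 1358 characters left out ...]
41]
291 [0.5384 0.0689 0.239 ] [ 19 201 156]
294 [0.539  0.0689 0.2409] [ 20 199 174]
297 [0.5407 0.0687 0.2402] [ 19 202 172]
300 [0.542  0.0686 0.2404] [ 19 199 176]
303 [0.5435 0.0685 0.2403] [ 19 200 173]
306 [0.5447 0.0683 0.2407] [ 20 205 172]
309 [0.5467 0.0682 0.2395] [ 20 203 171]
312 [0.5476 0.0681 0.2406] [ 19 201 170]
315 [0.5491 0.0679 0.2404] [ 19 197 172]
318 [0.5508 0.0678 0.2399] [ 18 118 104]
321 [0.5511 0.0677 0.242 ] [130   9  88]
324 [0.5519 0.0676 0.2433] [  0   0 103]
327 [0.5106 0.0712 0.325 ] [120   4  60]
330 [0.5104 0.0712 0.3268] [113  23  45]
333 [0.5109 0.0711 0.3272] [108  24  54]
336 [0.5106 0.0711 0.3289] [108  20  63]
339 [0.5113 0.0711 0.3289] [102  19  67]
```

View pics/s5.png

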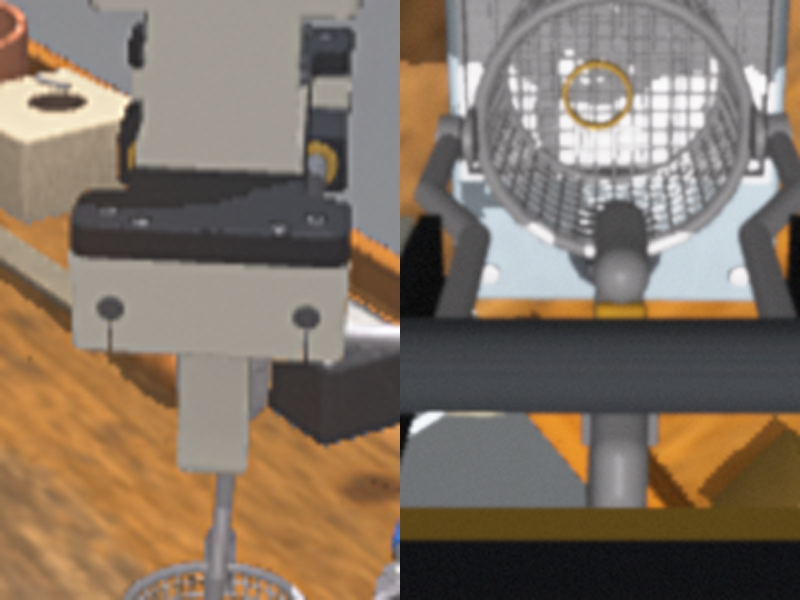

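The gate has just begun to dent: its tip is at z 0.237, against 0.240 shut. The nose top is at 0.2458, so the seat is at about 0.217. Wrist depth puts the mouth's middle at x ≈ 0.543. The bar may sit slightly towards the hinge, so I'll back off, shift 1.5 mm towards -x and press again in small steps.

Emit:
step_arm(
  moves=[
    [[0,0,0.2,0,5.4],[-0.15,0,0.1,0,5.4],[0,0,-0.1,0,5.4],[0,0,-0.1,0,5.4],[0,0,0,0,5.4]],
  ],
)

```text
clock: 15.35
tool_pos: [0.5401, 0.0669, 0.2143]
orientation: [-180.0, -0.0, 174.5]
force: [-2.6, 0.8, 1.8]
opening: 0.0567
gripper_force: 30.0
```

Emit:
step_arm(
  moves=[
    [[0,0,-0.1,0,5.4],[0,0,0,0,5.4]],
  ],
)

```text
clock: 15.55
tool_pos: [0.5403, 0.0669, 0.2136]
orientation: [180.0, 0.0, 174.6]
force: [-4.1, 0.9, 4.2]
opening: 0.0567
gripper_force: 30.0
```

Emit:
step_arm(
  moves=[
    [[0,0,-0.1,0,5.4],[0,0,0,0,5.4]],
  ],
)

```text
clock: 15.75
tool_pos: [0.5404, 0.0669, 0.213]
orientation: [180.0, 0.0, 174.6]
force: [-5.4, 0.3, 6.4]
opening: 0.0567
gripper_force: 30.0
```

Emit:
step_arm(
  moves=[
    [[-0.1,0,-0.1,0,5.4],[0,0,0,0,5.4]],
  ],
)

```text
clock: 15.95
tool_pos: [0.5402, 0.0669, 0.2127]
orientation: [180.0, 0.2, 174.6]
force: [-3.0, 0.9, 7.9]
opening: 0.0574
gripper_force: 30.0
```

Emit:
step_arm(
  moves=[
    [[0,0,-0.1,0,5.4],[0,0,0,0,5.4]],
  ],
)

```text
clock: 16.15
tool_pos: [0.5404, 0.0669, 0.2121]
orientation: [180.0, 0.2, 174.6]
force: [-4.4, 1.1, 10.4]
opening: 0.0572
gripper_force: 30.0
```

Run:
```python
from h import *
np.set_printoptions(precision=4,suppress=True,linewidth=150)
i=viewer.camera_info("wrist");o=ctrl.get_obs();print(o["tool_pos"],o["force"],o["moment"])
p,d=viewer.snapshot("wrist");np.savez("w6.npz",p=p,d=d)
hsv=cv2.cvtColor(p,cv2.COLOR_BGR2HSV)
for c in(322,328):
  for v in list(range(300,328,2)):
    if d[v,c]>0: print(c,v,depthpt(i,c,v,d[v,c]),hsv[v,c])
for v in range(366,402,4): print(v,depthpt(i,328,v,d[v,328]),hsv[v,328])
S=viewer.camera_info("side");ps,ds=viewer.snapshot("side");np.savez("s6.npz",p=ps,d=ds)
# hook region in side image below finger: all points with y within 15mm of hook plane, z .19-.26
T=viewer.camera_info("side")
h=[]
for v in range(190,275):
  for u in range(335,375):
    if ds[v,u]>0:
      P=depthpt(S,u,v,ds[v,u])
      if .17<P[2]<.27 and -.03<P[1]<.14: h.append((u,v,*P))
h=np.array(h)
for v in sorted(set(h[:,0+1])): 
  r=h[h[:,1]==v]; print(int(v),int(r[0,0]),int(r[-1,0]),"x",r[0,2].round(4),r[-1,2].round(4),"y",r[:,3].min().round(3),r[:,3].max().round(3),"z",r[:,4].mean().round(3))
```

```text
[0.5404 0.0669 0.2121] [-4.4361  1.0662 10.4131] [0.0851 1.4737 0.0633]
322 300 [0.527  0.0676 0.2354] [160  10  76]
322 302 [0.5269 0.0676 0.2372] [165   7  73]
322 306 [0.5269 0.0677 0.2406] [165   7  74]
322 308 [0.5273 0.0676 0.2414] [30  3 83]
322 310 [0.527  0.0677 0.2436] [  0   0 100]
322 312 [0.5274 0.0677 0.2443] [160   7 116]
322 314 [0.5279 0.0676 0.2447] [ 10   6 123]
322 316 [0.5287 0.0675 0.2446] [150   6 131]
322 318 [0.5292 0.0675 0.2451] [135   4 134]
322 320 [0.5301 0.0674 0.2447] [140   6 132]
322 322 [0.5308 0.0673 0.2448] [160   6 132]
322 324 [0.5316 0.0672 0.2446] [165   4 125]
322 326 [0.5324 0.0672 0.2446] [ 9 19 95]
328 300 [0.527  0.0698 0.2359] [150   3  75]
328 302 [0.5264 0.0698 0.2389] [165   7  73]
328 304 [0.5266 0.0698 0.24  ] [75  7 73]
328 306 [0.5262 0.0698 0.2426] [160  10  80]
328 308 [0.5268 0.0697 0.2428] [165   5  98]
328 310 [0.5268 0.0697 0.2443] [135   4 115]
328 312 [0.5276 0.0697 0.2443] [150   2 125]
328 314 [0.5278 0.0696 0.2454] [160   6 136]
328 316 [0.5285 0.0696 0.2453] [140   5 151]
328 318 [0.5296 0.0695 0.2447] [140   5 169]
32
[... 2110 characters left out ...]
 y 0.038 0.041 z 0.204
261 353 356 x 0.5409 0.5449 y 0.038 0.04 z 0.203
262 353 356 x 0.541 0.545 y 0.037 0.04 z 0.202
263 353 356 x 0.541 0.545 y 0.038 0.04 z 0.2
264 353 356 x 0.5411 0.545 y 0.038 0.04 z 0.198
265 353 356 x 0.5411 0.5451 y 0.038 0.04 z 0.197
266 352 356 x 0.5399 0.5452 y 0.038 0.04 z 0.195
267 352 356 x 0.5399 0.5451 y 0.038 0.04 z 0.194
268 352 356 x 0.54 0.5452 y 0.037 0.041 z 0.193
269 352 356 x 0.5399 0.5453 y 0.037 0.04 z 0.191
270 352 356 x 0.5399 0.5453 y 0.035 0.039 z 0.19
271 352 356 x 0.5399 0.5453 y 0.036 0.039 z 0.189
272 352 355 x 0.5399 0.544 y 0.035 0.037 z 0.188
273 352 355 x 0.54 0.5439 y 0.033 0.037 z 0.187
274 352 355 x 0.5399 0.544 y 0.032 0.035 z 0.186
```

Side depth shows the legs leaning about 4 mm ahead of the TCP, so the bar is still about 2 mm towards the hinge. I'll lift, shift 2.5 mm further towards -x and press again.

Emit:
step_arm(
  moves=[
    [[0,0,0.3,0,5.4],[0,0,0.3,0,5.4],[-0.25,0,0.1,0,5.4],[0,0,0,0,5.4],[0,0,0,0,5.4]],
  ],
)

```text
clock: 16.75
tool_pos: [0.5364, 0.0668, 0.2168]
orientation: [-180.0, -0.1, 174.5]
force: [0.0, 0.2, -3.4]
opening: 0.057
gripper_force: 30.0
```

Emit:
step_arm(
  moves=[
    [[0,0,-0.1,0,5.4],[0,0,-0.1,0,5.4],[0,0,-0.1,0,5.4],[0,0,0,0,5.4]],
  ],
)

```text
clock: 17.15
tool_pos: [0.5367, 0.0669, 0.2143]
orientation: [-180.0, -0.0, 174.5]
force: [-1.2, 0.2, -2.0]
opening: 0.0569
gripper_force: 30.0
```

Emit:
step_arm(
  moves=[
    [[0,0,-0.1,0,5.4],[0,0,-0.1,0,5.4],[0,0,0,0,5.4]],
  ],
)

```text
clock: 17.45
tool_pos: [0.5369, 0.0669, 0.2126]
orientation: [180.0, 0.0, 174.5]
force: [-1.8, 0.4, -0.4]
opening: 0.0569
gripper_force: 30.0
```

Contact is much softer now, so I'll continue.

Emit:
step_arm(
  moves=[
    [[0,0,-0.1,0,5.4],[0,0,-0.1,0,5.4],[0,0,0,0,5.4]],
  ],
)

```text
clock: 17.75
tool_pos: [0.5372, 0.0669, 0.2109]
orientation: [180.0, 0.1, 174.6]
force: [-1.6, -0.3, 3.8]
opening: 0.0569
gripper_force: 30.0
```

Emit:
step_arm(
  moves=[
    [[0,0,-0.1,0,5.4],[0,0,-0.1,0,5.4],[0,0,0,0,5.4]],
  ],
)

```text
clock: 18.05
tool_pos: [0.5373, 0.067, 0.209]
orientation: [180.0, 0.1, 174.6]
force: [-2.2, 0.4, 5.7]
opening: 0.0571
gripper_force: 30.0
```

Emit:
step_arm(
  moves=[
    [[0,0,-0.1,0,5.4],[0,0,-0.1,0,5.4],[0,0,0,0,5.4]],
  ],
)

```text
clock: 18.35
tool_pos: [0.5365, 0.0671, 0.2065]
orientation: [180.0, -0.0, 174.5]
force: [-4.2, 0.5, 5.1]
opening: 0.0568
gripper_force: 30.0
```

Emit:
step_arm(
  moves=[
    [[0,0,-0.1,0,5.4],[0,0,0,0,5.4]],
  ],
)

```text
clock: 18.55
tool_pos: [0.5363, 0.067, 0.2052]
orientation: [180.0, -0.1, 174.5]
force: [-5.1, 1.6, 2.3]
opening: 0.0567
gripper_force: 30.0
```

Emit:
step_arm(
  moves=[
    [[0,0,-0.1,0,5.4],[0,0,0,0,5.4]],
  ],
)

```text
clock: 18.75
tool_pos: [0.5361, 0.0668, 0.204]
orientation: [-180.0, -0.1, 174.5]
force: [-4.8, 1.6, 4.1]
opening: 0.0566
gripper_force: 30.0
```

Emit:
step_arm(
  moves=[
    [[0,0,-0.1,0,5.4],[0,0,0,0,5.4]],
  ],
)

```text
clock: 18.95
tool_pos: [0.5357, 0.0668, 0.2026]
orientation: [-180.0, -0.1, 174.5]
force: [-5.3, 2.8, 2.4]
opening: 0.0571
gripper_force: 30.0
```

Emit:
step_arm(
  moves=[
    [[0,0,-0.1,0,5.4],[0,0,0,0,5.4]],
  ],
)

```text
clock: 19.15
tool_pos: [0.5353, 0.0667, 0.2011]
orientation: [-180.0, -0.2, 174.5]
force: [-6.1, 1.7, 0.2]
opening: 0.0568
gripper_force: 30.0
```

Emit:
step_arm(
  moves=[
    [[0,0,-0.1,0,5.4],[0,0,0,0,5.4]],
  ],
)

```text
clock: 19.35
tool_pos: [0.5359, 0.0667, 0.1998]
orientation: [-180.0, -0.1, 174.5]
force: [-0.4, -0.4, -5.5]
opening: 0.0574
gripper_force: 30.0
```

Emit:
step_arm(
  moves=[
    [[0,0,-0.1,0,5.4],[0,0,0,0,5.4]],
  ],
)

```text
clock: 19.55
tool_pos: [0.5369, 0.0669, 0.1998]
orientation: [-180.0, -0.0, 174.5]
force: [-0.5, -0.4, -4.2]
opening: 0.0571
gripper_force: 30.0
```

The bar slipped past the gate and is now free and held. I'll re-centre slightly and lower it to the seat.

Emit:
step_arm(
  moves=[
    [[0.1,0,-0.1,0,5.4],[0.05,0,-0.1,0,5.4],[0,0,-0.1,0,5.4],[0,0,0,0,5.4]],
  ],
)

```text
clock: 19.95
tool_pos: [0.5382, 0.0668, 0.1971]
orientation: [-180.0, -0.0, 174.5]
force: [-0.1, 0.1, -5.1]
opening: 0.0567
gripper_force: 30.0
```

Emit:
step_arm(
  moves=[
    [[0,0,-0.05,0,5.4],[0,0,-0.05,0,5.4],[0,0,0,0,5.4]],
  ],
)

```text
clock: 20.25
tool_pos: [0.5382, 0.0669, 0.1963]
orientation: [180.0, -0.0, 174.5]
force: [0.8, 0.4, -4.2]
opening: 0.0567
gripper_force: 30.0
```

Emit:
step_arm(
  moves=[
    [[0,0,-0.05,0,5.4],[0,0,-0.05,0,5.4],[0,0,0,0,5.4]],
  ],
)

```text
clock: 20.55
tool_pos: [0.5382, 0.0669, 0.1953]
orientation: [-180.0, -0.0, 174.5]
force: [0.3, -0.2, -3.8]
opening: 0.0574
gripper_force: 30.0
```

Emit:
step_arm(
  moves=[
    [[0,0,-0.05,0,5.4],[0,0,-0.05,0,5.4],[0,0,0,0,5.4]],
  ],
)

```text
clock: 20.85
tool_pos: [0.5383, 0.0669, 0.1943]
orientation: [-180.0, -0.0, 174.5]
force: [-0.3, 0.0, -4.7]
opening: 0.0565
gripper_force: 30.0
```

Emit:
step_arm(
  moves=[
    [[0,0,-0.05,0,5.4],[0,0,-0.05,0,5.4],[0,0,0,0,5.4]],
  ],
)

```text
clock: 21.15
tool_pos: [0.5383, 0.0669, 0.1933]
orientation: [-180.0, -0.0, 174.5]
force: [-0.4, -0.5, -5.5]
opening: 0.0567
gripper_force: 30.0
```

Emit:
step_arm(
  moves=[
    [[0,0,-0.05,0,5.4],[0,0,-0.05,0,5.4],[0,0,0,0,5.4]],
  ],
)

```text
clock: 21.45
tool_pos: [0.5385, 0.0669, 0.1929]
orientation: [180.0, 0.0, 174.6]
force: [-1.5, 0.2, -0.1]
opening: 0.0571
gripper_force: 30.0
```

Emit:
step_arm(
  moves=[
    [[0,0,-0.05,0,5.4],[0,0,-0.05,0,5.4],[0,0,0,0,5.4]],
  ],
)

```text
clock: 21.75
tool_pos: [0.5387, 0.0668, 0.1926]
orientation: [180.0, 0.1, 174.6]
force: [-3.6, 0.4, 7.4]
opening: 0.0572
gripper_force: 30.0
```

It is seated. The side force of -3.6 N shows the bar a bit to the +x side, so I'll ease off and re-centre.

Emit:
step_arm(
  moves=[
    [[-0.05,0,0.05,0,5.4],[-0.05,0,0,0,5.4],[0,0,0,0,5.4],[0,0,0,0,5.4]],
  ],
)

```text
clock: 22.15
tool_pos: [0.5383, 0.067, 0.1926]
orientation: [180.0, 0.1, 174.6]
force: [1.7, -0.2, 6.1]
opening: 0.0572
gripper_force: 30.0
```

Run:
```python
from h import *
np.set_printoptions(precision=4,suppress=True,linewidth=150)
i=viewer.camera_info("wrist");o=ctrl.get_obs();print(o["tool_pos"],o["force"])
p,d=viewer.snapshot("wrist")
hsv=cv2.cvtColor(p,cv2.COLOR_BGR2HSV)
m=(hsv[...,0]>14)&(hsv[...,0]<26)&(hsv[...,1]>90)
n=0
for v in range(320,420,3):
  for u in range(318,340,3):
    if m[v,u] and d[v,u]>0:
      P=depthpt(i,u,v,d[v,u])
      if .19<P[2]<.26: print(u,v,P)
```

```text
[0.5383 0.067  0.1926] [ 1.6512 -0.2273  6.0599]
318 368 [0.5366 0.0655 0.2401]
321 368 [0.5366 0.0664 0.2401]
324 368 [0.5372 0.0673 0.2394]
327 368 [0.5374 0.0682 0.2392]
330 368 [0.537  0.0692 0.24  ]
333 368 [0.537  0.0701 0.2401]
336 368 [0.5376 0.071  0.2393]
339 368 [0.5377 0.0719 0.2393]
318 371 [0.5372 0.0654 0.2407]
321 371 [0.5377 0.0663 0.2401]
324 371 [0.5384 0.0672 0.2391]
327 371 [0.5375 0.0682 0.2407]
330 371 [0.5381 0.0691 0.2399]
333 371 [0.5383 0.07   0.2397]
336 371 [0.5388 0.0709 0.239 ]
339 371 [0.5377 0.0718 0.2409]
318 374 [0.5385 0.0653 0.2403]
321 374 [0.5386 0.0662 0.2403]
324 374 [0.539  0.0671 0.2399]
327 374 [0.5396 0.068  0.2391]
330 374 [0.539  0.069  0.2401]
333 374 [0.5397 0.0698 0.2392]
336 374 [0.539  0.0708 0.2403]
339 374 [0.5396 0.0717 0.2396]
318 377 [0.5401 0.0651 0.2395]
321 377 [0.5394 0.0661 0.2407]
324 377 [0.54   0.067  0.2399]
327 377 [0.5395 0.068  0.2409]
330 377 [0.5401 0.0689 0.24  ]
333 377 [0.5399 0.0698 0.2404]
336 377 [0.5403 0.0707 0.24  ]
339 377 [0.5403 0.0716 0.2402]
318 380 [0.5407 0.0651 0.2403]
321 380 [0.5411 0.066  0.239
[... 1193 characters left out ...]
464 0.0654 0.2399]
324 395 [0.5463 0.0664 0.2402]
327 395 [0.5464 0.0673 0.2402]
330 395 [0.5466 0.0682 0.24  ]
333 395 [0.5468 0.0692 0.2399]
336 395 [0.5474 0.0701 0.2391]
339 395 [0.5463 0.0711 0.2408]
318 398 [0.5471 0.0644 0.2403]
321 398 [0.547  0.0654 0.2406]
324 398 [0.5476 0.0663 0.2399]
327 398 [0.548  0.0672 0.2395]
330 398 [0.5481 0.0681 0.2395]
333 398 [0.5475 0.0691 0.2405]
336 398 [0.5482 0.07   0.2396]
339 398 [0.5478 0.071  0.2403]
318 401 [0.5486 0.0643 0.2398]
321 401 [0.5485 0.0652 0.24  ]
324 401 [0.5483 0.0662 0.2405]
327 401 [0.5488 0.0671 0.2399]
330 401 [0.5494 0.068  0.2392]
333 401 [0.5491 0.069  0.2397]
336 401 [0.5491 0.0699 0.2398]
339 401 [0.5492 0.0709 0.2399]
```

The gate is shut and level at z 0.240, with the bar seated under load and still held. Now I'll release gently.

Emit:
step_arm(
  moves=[
    [[0,0,0,0,5.6],[0,0,0,0,5.68],[0,0,0,0,5.74],[0,0,0,0,5.78],[0,0,0,0,5.82],[0,0,0,0,5.9],[0,0,0,0,6.2],[0,0,0,0,6.8],[0,0,0,0,7.6],[0,0,0,0,7.6]],
  ],
)

```text
clock: 23.2
tool_pos: [0.5372, 0.0669, 0.1917]
orientation: [-180.0, -0.0, 174.5]
force: [-0.2, 0.1, -0.4]
opening: 0.0748
gripper_force: 0.0
```

Emit:
step_arm(
  moves=[
    [[0,0,0,0,7.6],[0,0,0.5,0,7.6],[0,0,1,0,7.6],[0,0,2,0,7.6],[0,0,3,0,7.6],[0,0,3,0,7.6],[0,0,3,0,7.6],[0,0,2,0,7.6],[0,0,0,0,7.6],[0,0,0,0,7.6]],
  ],
)

```text
clock: 24.2
tool_pos: [0.5373, 0.067, 0.3378]
orientation: [179.9, 0.1, 174.5]
force: [-0.4, 0.4, -0.2]
opening: 0.0757
gripper_force: 0.0
```

Emit:
step_arm(
  moves=[
    [[0,0,0,0,7.6],[0,0,0,0,7.6],[0,0,0,0,7.6],[0,0,0,0,7.6],[0,0,0,0,7.6],[0,0,0,0,7.6],[0,0,0,0,7.6],[0,0,0,0,7.6],[0,0,0,0,7.6],[0,0,0,0,7.6]],
  ],
)

```text
clock: 25.2
tool_pos: [0.5373, 0.0669, 0.3369]
orientation: [180.0, 0.0, 174.5]
force: [-0.6, -0.6, 0.3]
opening: 0.0762
gripper_force: 0.0
```

Run:
```python
from h import *
np.set_printoptions(precision=4,suppress=True)
o=ctrl.get_obs();print(o["tool_pos"],o["force"])
a,_=viewer.snapshot("side");S=viewer.camera_info("side")
for k in range(6): b,ds=viewer.snapshot("side")
D=cv2.absdiff(a,b)[150:340,300:420];print("moving px",(D.max(2)>40).sum())
# steel points in the basket zone: extent
P=np.array([depthpt(S,u,v,ds[v,u]) for v in range(180,360,2) for u in range(300,420,2) if ds[v,u]>0])
k=(abs(P[:,0]-.543)<.05)&(abs(P[:,1]-.067)<.05)&(P[:,2]>.035)
for z in np.arange(.04,.26,.02):
    q=P[k&(abs(P[:,2]-z)<.01)]
    if len(q):print(z.round(3),len(q),q[:,0].min(),q[:,0].max(),q[:,1].min(),q[:,1].max())
```

```text
[0.5373 0.0669 0.3369] [-0.5539 -0.5618  0.2769]
moving px 54
0.06 144 0.514112541905747 0.580053419403469 0.033788633739141316 0.1018626300198604
0.08 99 0.5139622087439 0.5793216910887335 0.032548250935849454 0.1007896647869756
0.1 115 0.5138182028148085 0.5779738450313162 0.027627257993799836 0.10144394845348925
0.12 96 0.5136553259523994 0.5781870485913232 0.025172069625417737 0.1067831600039405
0.14 12 0.5406159801967696 0.5438015134451082 0.025724270592368148 0.028276022837847692
0.16 20 0.5404347799403386 0.551186744236123 0.026295483957085808 0.09992093325886031
0.18 22 0.5404054984684163 0.5506608839508097 0.03643463709870842 0.09315449228684813
0.2 14 0.5421294034254531 0.5499763633528277 0.03653243825755492 0.09218588223151403
0.22 67 0.5289928550341876 0.5588768973870866 0.037010952388730534 0.08487812664656025
0.24 73 0.528727226549876 0.5921035247870248 0.058249016889726724 0.07320649486002917
```

The basket hangs upright, with its underside at about 0.055 m. I'll let any swing die out.

Emit:
step_arm(
  moves=[
    [[0,0,0,0,7.6],[0,0,0,0,7.6],[0,0,0,0,7.6],[0,0,0,0,7.6],[0,0,0,0,7.6],[0,0,0,0,7.6],[0,0,0,0,7.6],[0,0,0,0,7.6],[0,0,0,0,7.6],[0,0,0,0,7.6]],
  ],
)

```text
clock: 26.55
tool_pos: [0.5373, 0.0669, 0.3368]
orientation: [-180.0, -0.0, 174.5]
force: [0.3, -0.5, 0.8]
opening: 0.076
gripper_force: 0.0
```

Emit:
step_arm(
  moves=[
    [[0,0,0,0,7.6],[0,0,0,0,7.6],[0,0,0,0,7.6],[0,0,0,0,7.6],[0,0,0,0,7.6],[0,0,0,0,7.6],[0,0,0,0,7.6],[0,0,0,0,7.6],[0,0,0,0,7.6],[0,0,0,0,7.6]],
  ],
)

```text
clock: 27.55
tool_pos: [0.5373, 0.0669, 0.3369]
orientation: [-180.0, 0.0, 174.5]
force: [-0.7, -0.6, -0.2]
opening: 0.0762
gripper_force: 0.0
```

Emit:
step_arm(
  moves=[
    [[0,0,0,0,7.6],[0,0,0,0,7.6],[0,0,0,0,7.6],[0,0,0,0,7.6],[0,0,0,0,7.6],[0,0,0,0,7.6],[0,0,0,0,7.6],[0,0,0,0,7.6],[0,0,0,0,7.6],[0,0,0,0,7.6]],
  ],
)

```text
clock: 28.55
tool_pos: [0.5373, 0.0669, 0.3369]
orientation: [180.0, -0.0, 174.5]
force: [-0.3, -0.4, -0.8]
opening: 0.0764
gripper_force: 0.0
```

Run:
```python
from h import *
from plant import close_job
f=[viewer.snapshot("side")[0] for k in range(10)]
print([int((cv2.absdiff(f[0],g)[150:340,300:420].max(2)>40).sum()) for g in f[1:]],ctrl.get_obs()["clock"])
print(close_job())
```

```text
[0, 0, 0, 0, 0, 0, 0, 0, 0] 29.05
the job is handed in; nothing more can be done
None
```

The basket hangs still and upright by its bail in the hook; the gate measured shut over the bar before I let go. I handed the job in at 29 s, and no verdict was returned.

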